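# Clamp the next blank, then show the finished plate to the inspection camera

### The job

On the router bed a fresh blank has just been loaded into one of the two holding blocks, but its clamp is still up: swing that clamp fully down onto the blank. Then lift the finished plate, the one with the bore, out of the other block (leave that block's clamp open) and hold it up to the inspection camera: bore 20 cm in front of the lens on its line of sight, raised face with the boss square to the lens, the plate's top end still up in the camera's view. Finish holding it still there in the gripper, touching nothing else with it, without bumping the camera or disturbing the other things on the bed.

Things in the scene. Friction and masses are not known exactly. Their poses are not given: they have to be found in the camera images.
- loaded_block: holding block with the blank in it: dark base plate 110 x 190 x 10 mm (x, y, z; it reaches from y -75 to +115), origin on the table under the slot's centre, z up. The slot runs along the block's y: 64 mm long, 14.5 mm wide, floor 10 mm above the table, walls 18 mm deep (top 28 mm above the table). At y +75 mm a clamp post rises to 135 mm. Looks the same as finished_block; fixed to the table; the two blocks may swap sides
- finished_block: the same kind of block, with the finished plate standing in its slot and its own clamp open, which stays open; fixed to the table
- clamp (a joint): swing clamp of loaded_block, rad: 0 = arm level, its rubber pad just down on the blank's top edge (stops there); grows as it opens; starts between 0.9 and 1.45 (arm nearly upright). The stiff hinge (0.25 N m) stays where it is left. Steel arm 14 mm wide and 10 mm thick; its end from 108 to 158 mm from the hinge is a black round grip 16 mm in diameter. The hinge axis lies along the block's x; closing swings the grip towards the block's -y
- clamp_hinge (a point): hinge axis of that clamp, at (0, 75, 125) mm in loaded_block's frame; fixed
- clamp_handle (a point): middle of the clamp's black grip, on its axis, 140 mm from the hinge; with the clamp down it lies at (0, -65, 125) mm in loaded_block's frame
- other_clamp (a joint): the identical clamp of finished_block, laid well back, open between 2.5 and 2.75 rad at the start (its grip end then about 185 to 220 mm above the table and 200 to 220 mm from the slot along the block's +y); leave it open
- blank: plain aluminium plate, 12 mm thick (its x), 60 mm wide (y), 100 mm tall (z), about 0.19 kg, standing loose in loaded_block's slot, top 110 mm above the table; origin at the middle of its underside
- plate: finished aluminium plate, the same 12 x 60 x 100 mm (x, y, z), about 0.16 kg, standing loose in finished_block's slot with its bossed face (+x) away from the robot; 28 mm through bore 40 mm above its underside, ringed on the +x face by a boss 38 mm in diameter, 4 mm proud. Plain above 60 mm: there it can be gripped across its 12 mm from above. Origin at the middle of its underside, z up
- bore (a point): centre of the bore at the boss's front rim, at (10, 0, 40) mm in the plate's frame
- face_out (a point): imaginary point 100 mm straight out from bore along the plate's +x (shows which way the bossed face looks)
- camera_head: grey inspection camera 65 x 46 x 46 mm with a black lens barrel 34 mm in diameter and 35 mm long, on an upright stand at the far side of the bed, tilted 0.30 rad (17 degrees) down towards the robot; fixed. Origin where the barrel meets the housing, 345 mm above the table; its -x is the line of sight, y is level, z is up in its view. With the plate correctly shown the plate's axes are parallel to these axes, same way round
- lens (a point): centre of the lens's front glass, 35 mm along the line of sight from camera_head's origin
- focus (a point): point in the air 200 mm in front of the lens on the line of sight, about 275 mm above the table: the bore (bore) belongs here
- camera_stand: the camera's stand: base 90 x 120 x 14 mm, post 18 mm in diameter and 380 mm tall; fixed
- wrench: steel open-end wrench lying on the bed, bystander
- collet_nut: dark steel ring nut, 42 mm in diameter, 22 mm high, bystander
- screwdriver: screwdriver with black handle, bystander
- brush: wooden-handled brush, bystander
- oil_bottle: white bottle, 60 mm in diameter, 160 mm tall, bystander
- screw_jar: jar, 60 mm in diameter, 75 mm tall, bystander
- offcut: aluminium offcut 70 x 45 x 18 mm lying on the bed, bystander
Not all that is in view belongs to the job. Leave any brown look-alike of the blank alone.

How it is judged:
By the outcome, as a careful person would: the job done as asked, in the order asked, and still so for the second after the job is handed in, while the arm keeps its last pose, push and grip.
It also fails if it takes over 59 s, if anything falls off the work surface, if the arm or the gripper's body presses on something with over 40 N, if the wrist force passes 120 N, or if a joint passes its speed limit or range.

### The arm

A 6-joint arm with a two-finger parallel gripper is mounted at the origin on the work surface. World frame = base frame: x ahead of the robot, y to its left, z up, the work surface at z = 0. Lengths are in m, angles in degrees, forces in N, time in s.
With the tool pointing down it reaches from about 0.25 to 0.725 m from the base axis. Payload 9.7 kg.
Tool frame: the origin (TCP) lies at the very end of the fingers, on their centre line; the grasp point (between the pads) lies 19 mm behind it; x points along the fingers, z is the direction in which the jaws open and shut, and the axes are right-handed (so a half turn about x gives the same grasp; the last joint's range is limited). The gripper opens to 85 mm and grips with 20 to 120 N. Pads are 22 mm wide; open, the fingers measure 114 mm over their backs; the gripper's body (76 mm by 85 mm) begins 54 mm behind the grasp point. The pads swing forward as they close: fully open they stand 13 mm farther back than shut.
Start: joints at [-77.292, 4.979, 10.078, 95.1, 0, 90], TCP at [0.121, -0.537, 0.231] pointing down, gripper open.
Joint ranges: [-179.16, 179.16], [-48.56, 103.87], [-65.8, 70.77], [-126.05, 130.52], [-82.76, 87.17], [-180, 180]. Speed limits (degrees/s): [127.2, 127.2, 147.25, 180, 180, 180].

### API

Orientations are given as [roll, pitch, yaw] about the fixed x, y, z axes, in that order (R = Rz(yaw) Ry(pitch) Rx(roll)).
In Python, from workcell import sensors, vision, job_done gives the robot as it stands.
- The arm moves only by the tool carry_out, never from a script. Its argument "increments" is a list of rows, each a list of 7 numbers: the turn, a rotation vector about the tool's x, y, z in degrees, then the shift along the tool's x, y, z in mm, then the opening in per cent of the stroke, from 0 (shut) to 100 (fully open). A call has 1 to 12 rows; each row shifts and turns the commanded pose from where the row before left it, along the tool's axes as they then stand; what a row does not reach is not made up. A row lasts 1/8 s, in which the tool goes at most 62.5 mm and 10.7 degrees, less where a joint would pass 70% of its speed; a pose out of reach is approached as far as the arm can. A call is refused whole if a number of a shift passes 62.5 or a number of a turn 10.7, either way. A call with a gripper value outside its range is refused whole. The fingers move at their own pace and stop on an object; "squeeze" is the grip in N (left out, the last holds). Time passes only in rows, so rows that do not move let the fingers close. It gives the time, the measured TCP pose, the force and the opening at its end, in the units of the state.
- sensors.get_obs(): the state, without advancing time (a new reading comes with each control period).
- vision.camera(name): name is "scene" or "top"; returns the picture (384x512x3 uint8, red, green, blue); there is no depth.
- vision.calibration(name): a dict with "camera_matrix" (3x3 intrinsics, pixels), "extrinsics" (4x4, takes a point from world to camera coordinates). Camera axes: x right, y up, looking along -z (the intrinsics and any distortion apply to the point x, -y, -z); pixel columns grow to the right and rows downward; lengths in m; the calibration is good to about 2 mm. A picture is of the moment at which its call begins. calibration takes no time and is no camera call.
- job_done(): hands the job in, once; it reports no verdict.
The state is a dict: "time": time; "q": joint angles; "qd": joint speeds; "joint_efforts": joint torques, N m; "ee_pos": TCP position; "tcp_rot": TCP orientation; "wrist_force": force on the tool from outside, world axes, zero at the start; "torque": the same for the moment, N m; "opening": finger opening in m.
Only numpy, scipy, OpenCV 4.12 (cv2) and the standard library are available. Lean on these libraries where they do the work, as an engineer would, in place of code of your own. Each camera call takes 0.05 s, during which the arm holds its last target.

## Working session

There is one attempt and no reset: what is moved stays moved. The work goes in short steps, Python scripts to look and compute and a tool call to move; the robot and the scene stay as the last step left them, time stands still between calls to the robot, and variables do not carry over. Pictures are saved under pics/ and viewed, and the job is handed in when it is done.

Besides the shell and the picture viewer there is one more tool, called after ">>>" by a JSON object that holds its "name" and its "arguments", one argument or row to a line. carry_out: Moves the arm, as the interface text tells. Its arguments: {"type":"object","properties":{"increments":{"type":"array"},"squeeze":{"type":"number"}},"required":["increments"]}

```bash
ls; mkdir -p pics
python3 - <<'E'
from workcell import sensors, vision
import cv2
print(sensors.get_obs())
for n in("scene","top"):
    im=vision.camera(n); cv2.imwrite(f"pics/{n}0.png",im[:,:,::-1]); 
    cv2.imwrite(f"pics/{n}0b.png",cv2.resize(im[:,:,::-1],(800,600),interpolation=cv2.INTER_CUBIC))
    print(vision.calibration(n))
E
```

```text
pics
{'time': 0.0, 'q': array([-7.72910207e+01,  5.01035077e+00,  1.00336433e+01,  9.50984115e+01,
       -7.37673651e-04,  9.00007217e+01]), 'qd': array([-0.02947604,  0.03894405, -0.00226845, -0.01866632,  0.05515162,
       -0.03131365]), 'joint_efforts': array([ 1.14302027e-03, -5.20391607e+01,  4.64800644e+01,  1.64266198e-02,
       -4.62107187e-05,  1.36577503e-05]), 'ee_pos': array([ 0.12094605, -0.53630473,  0.23058299]), 'tcp_rot': array([-179.43664735,   89.9248775 ,  103.27161074]), 'wrist_force': array([-0.06027668, -0.44281705, -0.15693197]), 'torque': array([ 0.01918759, -0.01695325,  0.05532658]), 'opening': 0.08539590283161158}
{'camera_matrix': array([[484.10183732,   0.        , 256.83757207],
       [  0.        , 484.10183732, 192.05174644],
       [  0.        ,   0.        ,   1.        ]]), 'extrinsics': array([[ 0.67848486,  0.73459846, -0.00483758, -0.41790327],
       [-0.48474142,  0.45264222,  0.74842553,  0.11907061],
       [ 0.55198194, -0.50545042,  0.66320119, -1.88252876],
       [ 0.        ,  0.        ,  0.        ,  1.        ]])}
{'camera_matrix': array([[486.28869369,   0.        , 245.46000467],
       [  0.        , 486.28869369, 196.47935143],
       [  0.        ,   0.        ,   1.        ]]), 'extrinsics': array([[-1.55605665e-02, -9.99878137e-01, -1.25705995e-03,
         2.62798629e-02],
       [ 9.94493776e-01, -1.56070538e-02,  1.03626969e-01,
        -6.05368528e-01],
       [-1.03633959e-01,  3.62356041e-04,  9.94615439e-01,
        -1.59221307e+00],
       [ 0.00000000e+00,  0.00000000e+00,  0.00000000e+00,
         1.00000000e+00]])}
```

View pics/scene0b.png

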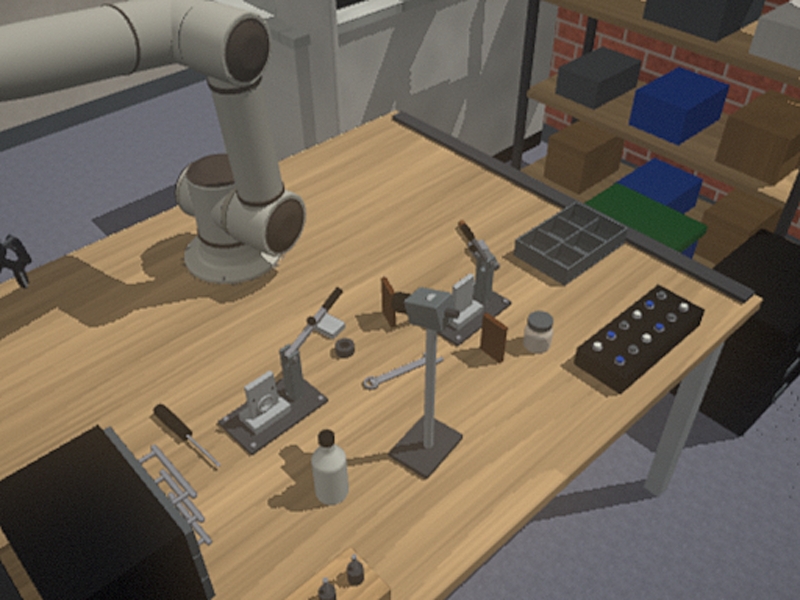

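View pics/top0b.png

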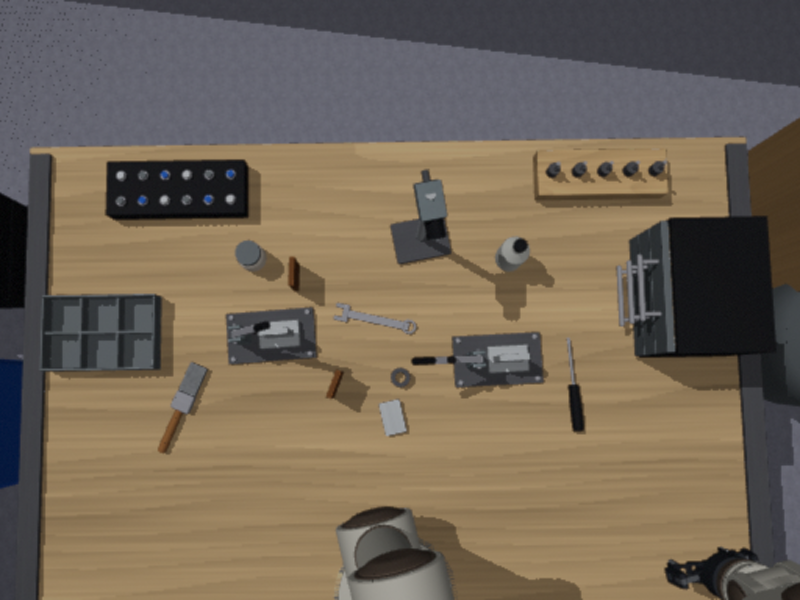

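Run:
```python
import cv2,numpy as np
def crop(n,x0,y0,w,h,k,out):
    im=cv2.imread(f"pics/{n}0.png")[y0:y0+h,x0:x0+w]
    im=cv2.resize(im,None,fx=k,fy=k,interpolation=cv2.INTER_CUBIC)
    for i in range(0,w,10):
        cv2.putText(im,str(x0+i),(i*k,8),0,.3,(0,255,255),1); cv2.line(im,(i*k,10),(i*k,14),(0,255,255),1)
    for j in range(0,h,10):
        cv2.putText(im,str(y0+j),(0,j*k+4),0,.3,(0,255,255),1);cv2.line(im,(20,j*k),(24,j*k),(0,255,255),1)
    cv2.imwrite(f"pics/{out}.png",im)
crop("top",135,185,80,60,10,"t_load")
crop("top",260,205,95,50,8,"t_fin")
crop("scene",250,130,90,95,6,"s_load")
crop("scene",130,170,100,125,4,"s_fin")
crop("top",240,100,60,75,8,"t_cam")
crop("scene",240,170,70,140,4,"s_cam")
```

```text
(no output)
```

View pics/t_load.png

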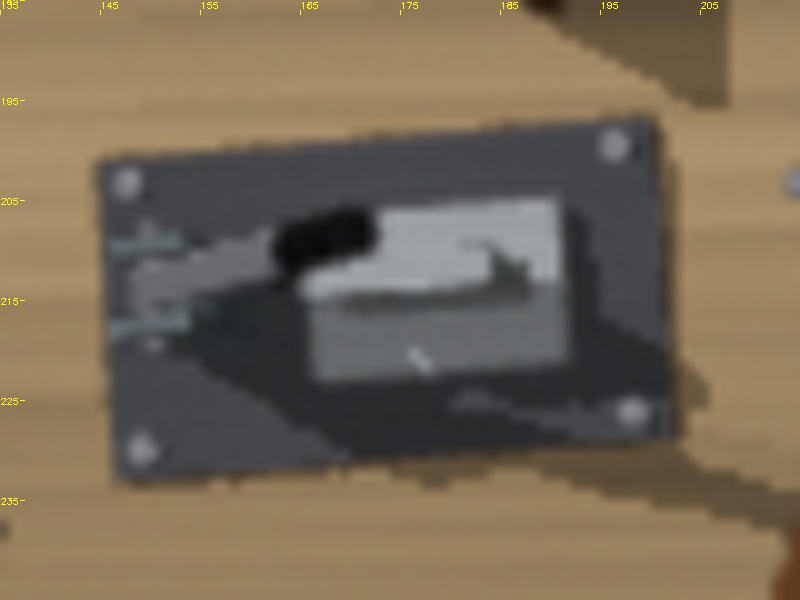

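View pics/t_fin.png

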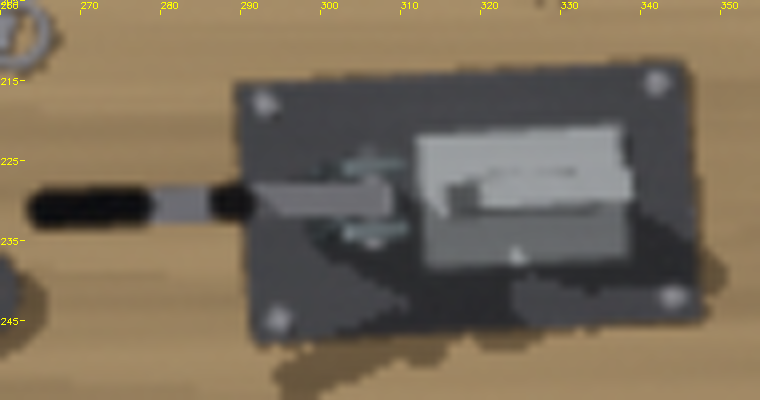

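View pics/s_load.png

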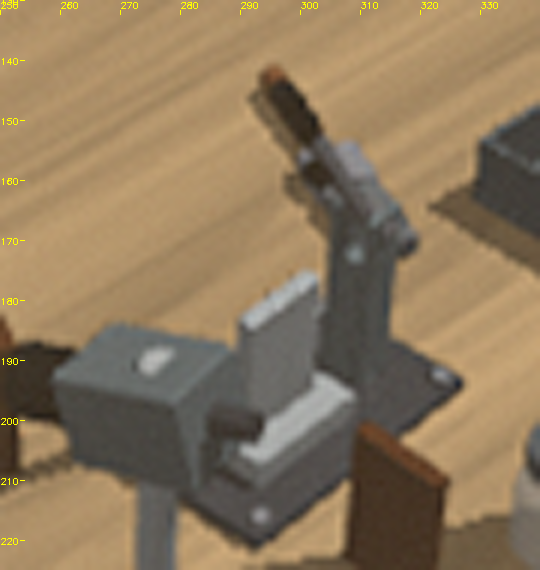

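View pics/s_fin.png

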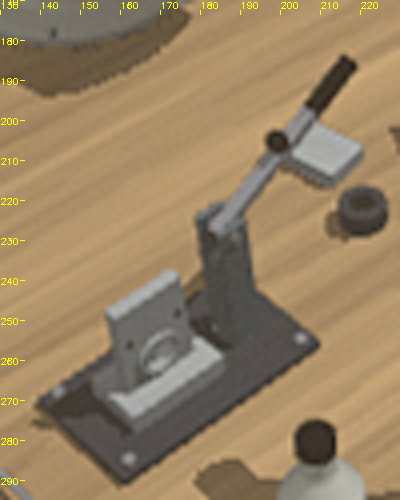

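View pics/t_cam.png

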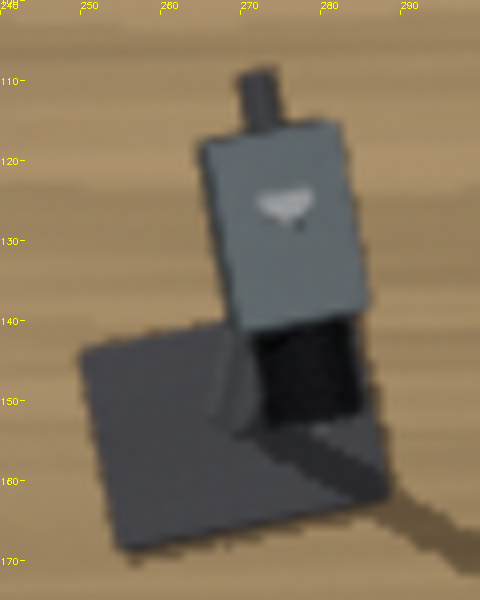

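View pics/s_cam.png

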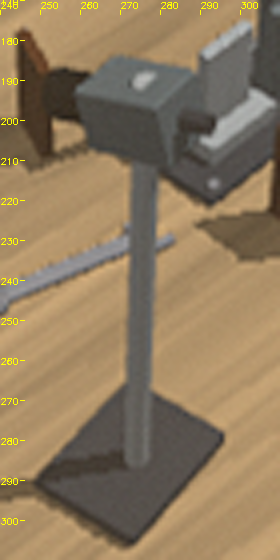

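```bash
cat > h.py <<'E'
import numpy as np, cv2
from scipy.optimize import least_squares
from scipy.spatial.transform import Rotation as R
from workcell import sensors, vision
C={n:vision.calibration(n) for n in("scene","top")}
def proj(n,p):
    p=np.atleast_2d(p); E=C[n]["extrinsics"]; K=C[n]["camera_matrix"]
    c=p@E[:3,:3].T+E[:3,3]; c=c*[1,-1,-1]; u=c@K.T; return u[:,:2]/u[:,2:]
def blockpts(v,p): return R.from_euler('z',v[2]).apply(np.atleast_2d(p)/1000)+[v[0],v[1],0]
def clampt(a,r,o=0): # point at r mm along clamp arm, o above arm (perp)
    return [0,75-r*np.cos(a)+o*np.sin(a)*0,125+r*np.sin(a)]
def headpts(v,p): return (R.from_euler('z',v[2])*R.from_euler('y',-0.3)).apply(np.atleast_2d(p)/1000)+[v[0],v[1],.345]
E
cat > fit.py <<'E'
from h import *
def fit(f,obs,v0):
    def res(v): return np.concatenate([(proj(n,f(v,p))-uv).ravel() for n,p,uv in obs])
    s=least_squares(res,v0,loss='soft_l1'); 
    print(np.round(s.x,4),np.degrees(s.x[2]).round(2)); print(np.round(res(s.x).reshape(-1,2),1).tolist()); return s.x
L=[("top",[55,115,10],(144.7,201)),("top",[55,-75,10],(200.5,197)),("top",[-55,-75,10],(203,228.8)),("top",[-55,115,10],(146.5,233.3)),
("scene",[55,-75,10],(292.5,219.8)),("scene",[55,115,10],(327,193.3)),
("top",[6,-30,110],(135+558/10,185+19.8)),("scene",[-6,-30,110],(250+240/6,130+318/6)),("scene",[6,30,110],(250+318/6,130+285/6)),("scene",[-6,30,110],(250+303/6,130+271/6))]
F=[("top",[55,115,10],(289.4,215.4)),("top",[55,-75,10],(345.9,212.8)),("top",[-55,-75,10],(348.1,245)),("top",[-55,115,10],(291.6,248.1)),
("scene",[-55,-75,10],(139.5,270.5)),("scene",[55,-75,10],(161.3,289.8)),("scene",[55,115,10],(209.7,255.2)),
("top",[6,30,110],(260+415/8,205+136/8)),("top",[6,-30,110],(260+621/8,205+124/8)),
("scene",[-6,-30,110],(130+107/4,170+312/4)),("scene",[6,30,110],(130+190/4,170+280/4))]
vl=fit(blockpts,L,[.55,.25,0]); vf=fit(blockpts,F,[.5,-.2,0])
H=[("top",[65,23,23],(265.6,117.8)),("top",[65,-23,23],(282.3,115.3)),("top",[0,-23,23],(286,137.9)),("top",[0,23,23],(270.3,141.3)),
("top",[-35,-17,0],(285,151.9)),("top",[-35,17,0],(273.1,153.5)),
("scene",[0,-23,23],(259.2,192.5)),("scene",[65,-23,23],(280,197)),("scene",[65,23,23],(289.7,187.5)),("scene",[0,23,23],(268.3,184.2)),
("scene",[0,-23,-23],(262.5,206.7)),("scene",[65,-23,-23],(282.5,211.7))]
vh=fit(headpts,H,[.7,0,0])
def sb(v,p): return blockpts(v,p)
S=[("top",[45,60,14],(250,144.1)),("top",[-45,60,14],(255,168.8)),("top",[-45,-60,14],(288.8,162.5)),
("scene",[-45,-60,14],(249.5,291)),("scene",[45,60,14],(295.8,278.5)),("scene",[45,-60,14],(273.3,305)),("scene",[-45,60,14],(273.8,267))]
vs=fit(sb,S,[.75,0,0])
# clamp angle
o=[("top",158,(172.2,207.8)),("top",108,(162.6,209.9)),("scene",158,(295.3,142)),("scene",108,(303.5,154))]
fa=lambda a:np.concatenate([(proj(n,blockpts(vl,clampt(a[0],r)))-uv).ravel() for n,r,uv in o])
s=least_squares(fa,[1.2]);print("clamp",s.x,fa(s.x).round(1))
o2=[("top",158,(263.5,231)),("scene",158,(216.5,186.5))]
fa=lambda a:np.concatenate([(proj(n,blockpts(vf,clampt(a[0],r)))-uv).ravel() for n,r,uv in o2])
s2=least_squares(fa,[2.6]);print("other",s2.x,fa(s2.x).round(1))
np.savez("pose.npz",vl=vl,vf=vf,vh=vh,a=s.x[0])
print("focus",headpts(vh,[-235,0,0]),"lens",headpts(vh,[-35,0,0]),"hinge",blockpts(vl,[0,75,125]),"handle",blockpts(vl,clampt(s.x[0],140)))
E
python3 fit.py
```

```text
[0.5522 0.2386 0.0642] 3.68
[[0.2, -0.5], [0.5, -1.0], [0.3, -0.4], [0.3, -0.3], [0.2, 0.4], [0.3, -0.5], [-5.8, 4.4], [-1.2, 0.1], [0.1, -1.2], [-0.1, -0.5]]
[ 0.4945 -0.2467  0.0447] 2.56
[[-0.3, -0.8], [-0.6, -1.6], [-0.1, -1.1], [-0.2, -0.8], [0.1, -1.0], [0.3, 0.4], [1.1, -0.4], [8.0, 4.3], [1.2, 4.7], [-0.1, -0.1], [-1.8, -0.9]]
[ 0.7279 -0.0712  0.1784] 10.22
[[-0.4, -0.2], [-0.1, -1.0], [0.4, 0.6], [-0.8, 0.4], [0.2, -1.0], [-0.1, -0.3], [-1.3, -0.1], [-1.2, -0.3], [-0.1, -0.9], [0.6, -1.5], [-0.2, 1.0], [0.4, 0.7]]
[ 0.7585 -0.0681  0.1792] 10.27
[[-0.2, -1.5], [-0.0, -0.6], [0.8, -1.1], [-1.4, -1.4], [1.1, -0.5], [0.0, 0.2], [-1.6, -3.1]]
clamp [1.0218129] [-1.5  0.   1.5 -0.2  1.5  2.3 -2.1 -2.4]
other [2.60945684] [ 0.3 -0.3  1.9 -1.5]
focus [[ 0.50691576 -0.11101769  0.27555275]] lens [[ 0.69495048 -0.07711113  0.33465679]] hinge [[0.54742903 0.31343404 0.125     ]] handle [[0.55211298 0.24052951 0.24442776]]
```

```bash
cat > ov.py <<'E'
from h import *
import sys
def boxw(f,v,lo,hi):
    import itertools
    P=np.array(list(itertools.product(*zip(lo,hi)))); e=[(i,j) for i in range(8) for j in range(i) if bin(i^j).count('1')==1]
    return [(f(v,P[i])[0],f(v,P[j])[0]) for i,j in e]
def ov(src,n,segs,x0,y0,w,h,k,out):
    im=cv2.imread(src) if isinstance(src,str) else src
    im=cv2.resize(im[y0:y0+h,x0:x0+w],None,fx=k,fy=k,interpolation=cv2.INTER_CUBIC)
    for s,c in segs:
        for a,b in s:
            q=(proj(n,[a,b])-[x0,y0]+.5)*k
            cv2.line(im,*[tuple(int(t) for t in z) for z in q],c,1,cv2.LINE_AA)
    cv2.imwrite(out,im)
def clampsegs(v,a):
    B=lambda p:blockpts(v,p)[0]
    def P(x,r,o): return B([x,75-r*np.cos(a)-o*np.sin(a)*-1,125+r*np.sin(a)+o*np.cos(a)])
    s=[(P(0,0,0),P(0,158,0))]
    for x,o in((8,0),(-8,0),(0,8),(0,-8)): s.append((P(x,108,o),P(x,158,o)))
    return s
if __name__=="__main__":
    d=np.load("pose.npz"); vl,vf,vh,a=d['vl'],d['vf'],d['vh'],float(d['a'])
    Y=(0,255,255);Rr=(0,0,255);G=(0,255,0)
    for nm,v,an in(("l",vl,a),("f",vf,float(d['a2']) if 'a2' in d else 2.61)):
        segs=[(boxw(blockpts,v,[-55,-75,0],[55,115,10]),Y),(boxw(blockpts,v,[-6,-30,10],[6,30,110]),Rr),(clampsegs(v,an),G)]
        if nm=="l": 
            ov("pics/top0.png","top",segs,135,185,80,60,10,"pics/ov_tl.png");ov("pics/scene0.png","scene",segs,250,130,90,95,6,"pics/ov_sl.png")
        else:
            ov("pics/top0.png","top",segs,260,205,95,50,8,"pics/ov_tf.png");ov("pics/scene0.png","scene",segs,130,170,100,125,4,"pics/ov_sf.png")
    segs=[(boxw(headpts,vh,[0,-23,-23],[65,23,23]),Y),(boxw(headpts,vh,[-35,-17,-17],[0,17,17]),Rr),([(headpts(vh,[-235,0,0])[0],headpts(vh,[0,0,0])[0])],G)]
    ov("pics/top0.png","top",segs,240,100,60,75,8,"pics/ov_tc.png");ov("pics/scene0.png","scene",segs,230,170,80,60,8,"pics/ov_sc.png")
E
sed -i '/^("top",\[6,-30,110\]/s/^("top",\[6,-30,110\],([^)]*)*),//; /^("top",\[6,30,110\]/d' fit.py
sed -i 's/np.savez("pose.npz",/np.savez("pose.npz",a2=s2.x[0],/' fit.py
sed -n 8,20p fit.py
python3 - <<'E'
E
sed -i 's/-uv).ravel() for n,p,uv in obs/-uv+.45).ravel() for n,p,uv in obs/' fit.py
python3 fit.py && python3 ov.py
python3 -c "
import cv2,numpy as np
def st(fs,o):
    I=[cv2.imread(f'pics/{f}.png') for f in fs]; h=max(i.shape[0] for i in I)
    o_=np.hstack([cv2.copyMakeBorder(i,0,h-i.shape[0],0,4,0) for i in I]); cv2.imwrite(o,o_); print(o_.shape)
st(['ov_sl'],'pics/A.png')
"
```

```text
("scene",[-6,-30,110],(250+240/6,130+318/6)),("scene",[6,30,110],(250+318/6,130+285/6)),("scene",[-6,30,110],(250+303/6,130+271/6))]
F=[("top",[55,115,10],(289.4,215.4)),("top",[55,-75,10],(345.9,212.8)),("top",[-55,-75,10],(348.1,245)),("top",[-55,115,10],(291.6,248.1)),
("scene",[-55,-75,10],(139.5,270.5)),("scene",[55,-75,10],(161.3,289.8)),("scene",[55,115,10],(209.7,255.2)),
("scene",[-6,-30,110],(130+107/4,170+312/4)),("scene",[6,30,110],(130+190/4,170+280/4))]
vl=fit(blockpts,L,[.55,.25,0]); vf=fit(blockpts,F,[.5,-.2,0])
H=[("top",[65,23,23],(265.6,117.8)),("top",[65,-23,23],(282.3,115.3)),("top",[0,-23,23],(286,137.9)),("top",[0,23,23],(270.3,141.3)),
("top",[-35,-17,0],(285,151.9)),("top",[-35,17,0],(273.1,153.5)),
("scene",[0,-23,23],(259.2,192.5)),("scene",[65,-23,23],(280,197)),("scene",[65,23,23],(289.7,187.5)),("scene",[0,23,23],(268.3,184.2)),
("scene",[0,-23,-23],(262.5,206.7)),("scene",[65,-23,-23],(282.5,211.7))]
vh=fit(headpts,H,[.7,0,0])
def sb(v,p): return blockpts(v,p)
S=[("top",[45,60,14],(250,144.1)),("top",[-45,60,14],(255,168.8)),("top",[-45,-60,14],(288.8,1
[... 338 characters left out ...]
, -0.5], [0.3, 0.1], [0.1, 0.0], [0.2, -1.0], [0.2, 0.5], [1.2, -0.1], [-0.0, -0.0], [-1.7, -0.7]]
[ 0.7277 -0.0704  0.1697] 9.72
[[-0.0, 0.2], [0.3, -0.5], [0.5, 1.2], [-0.6, 0.9], [0.3, -0.4], [-0.0, 0.2], [-0.7, 0.1], [-0.8, 0.1], [0.5, -0.5], [1.3, -1.2], [0.3, 1.2], [0.8, 1.1]]
[ 0.758  -0.0672  0.1726] 9.89
[[0.1, -1.0], [0.1, -0.1], [0.9, -0.3], [-0.9, -1.4], [1.7, -0.2], [0.4, 0.3], [-0.9, -2.9]]
clamp [1.01226265] [-1.5  0.4  1.3  0.1  1.3  2.3 -2.2 -2.5]
other [2.6110775] [ 0.2 -0.2  1.8 -1.6]
focus [[ 0.50638025 -0.10833228  0.27555275]] lens [[ 0.6947039  -0.07606904  0.33465679]] hinge [[0.54671767 0.31493064 0.125     ]] handle [[0.55106405 0.240866   0.24372463]]
(570, 544, 3)
```

View pics/ov_tl.png

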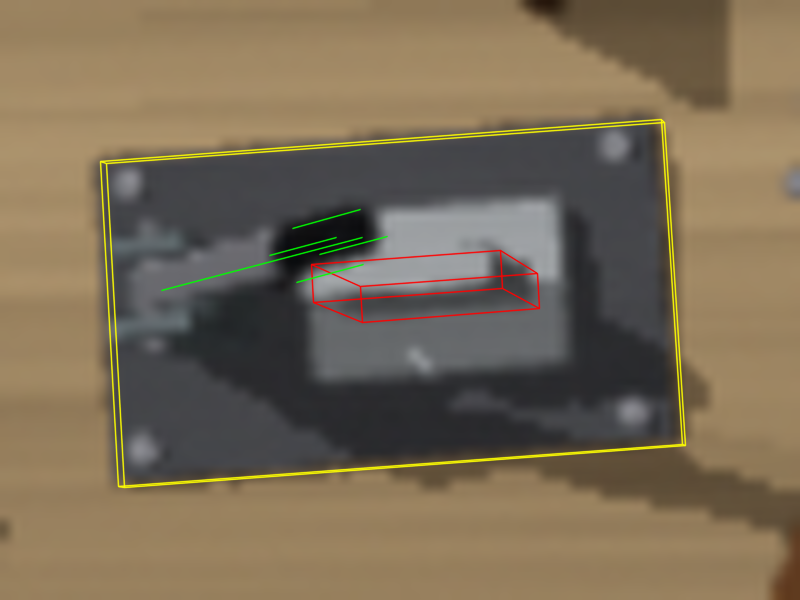

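View pics/ov_sl.png

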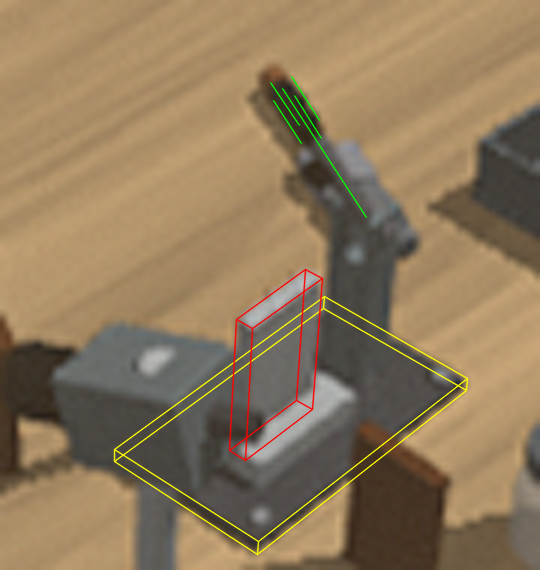

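View pics/ov_tf.png

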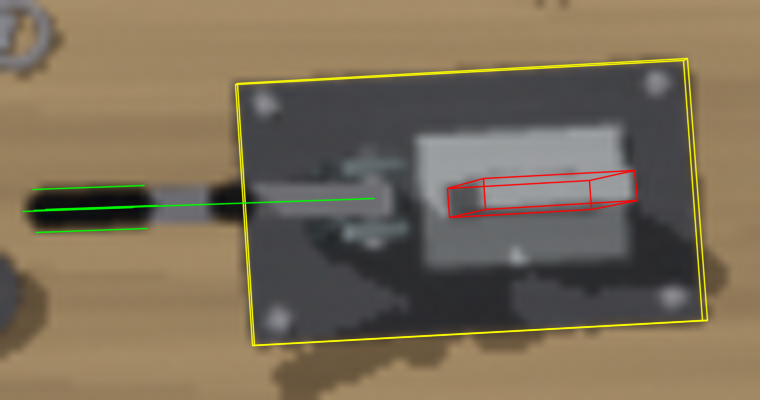

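View pics/ov_sf.png

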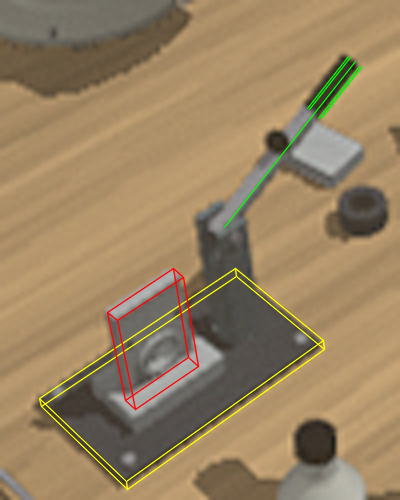

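View pics/ov_tc.png

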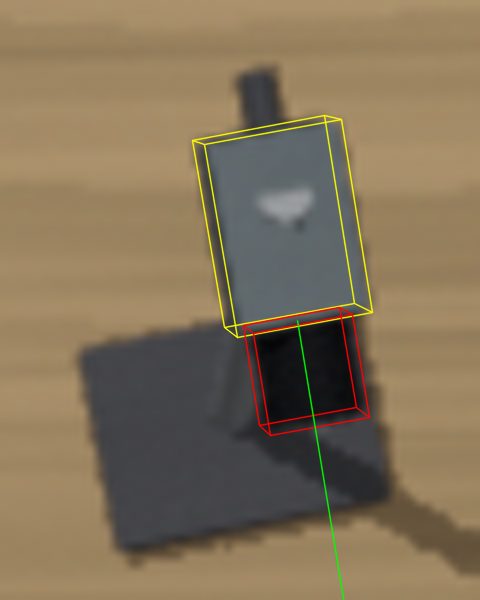

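View pics/ov_sc.png

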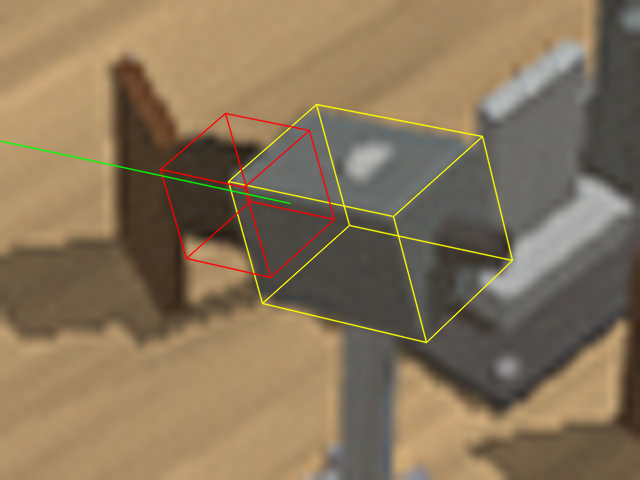

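Run:
```python
import cv2
im=cv2.imread("pics/scene0.png")[170:225,240:310]
cv2.imwrite("pics/c1.png",cv2.resize(im,None,fx=11,fy=10.9,interpolation=cv2.INTER_CUBIC))
im=cv2.imread("pics/scene0.png")[130:200,280:340]
cv2.imwrite("pics/c2.png",cv2.resize(im,None,fx=8,fy=8,interpolation=cv2.INTER_CUBIC))
```

```text
(no output)
```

View pics/c1.png

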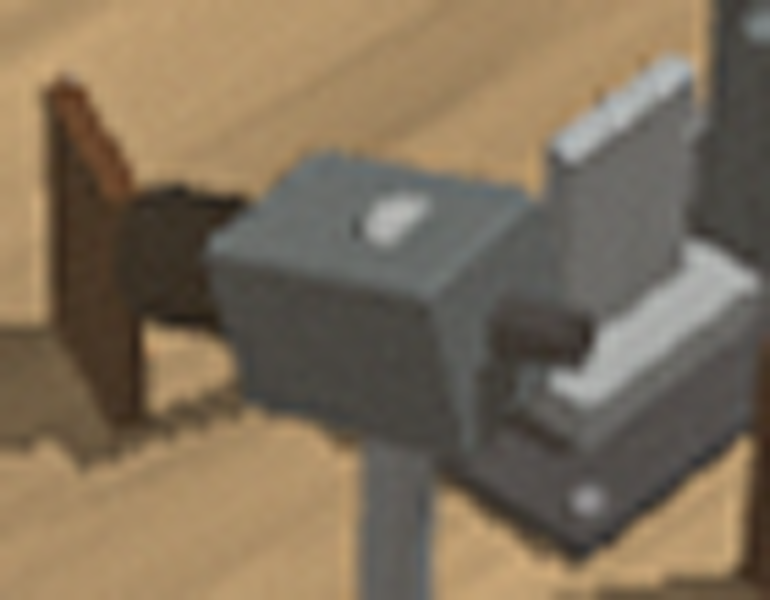

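View pics/c2.png

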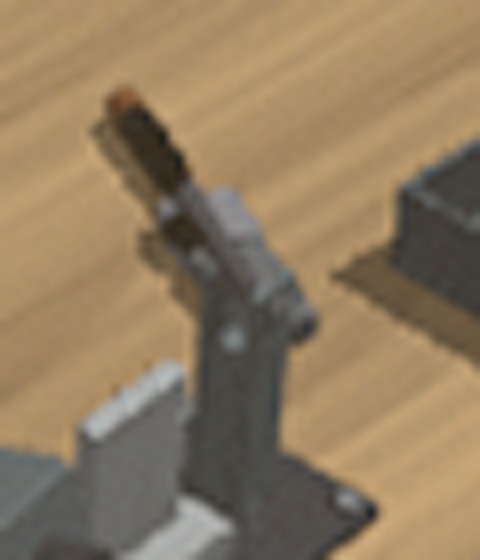

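Run:
```python
from h import *
d=np.load("pose.npz");vl=d['vl'];vf=d['vf']
def tri(a,b):
    f=lambda p:np.r_[proj("top",p)[0]-a,proj("scene",p)[0]-b]
    s=least_squares(f,[.5,0.2,.2]); return s.x,s.fun
def loc(v,p): return R.from_euler('z',-v[2]).apply(p-[v[0],v[1],0])*1000
print("cam pos",[-C[n]["extrinsics"][:3,:3].T@C[n]["extrinsics"][:3,3] for n in C])
for v,a,b in((vl,(171.6,207.6),(294.9,141.8)),(vl,(162.8,210),(302.5,152.5)),(vf,(263.3,230.6),(216.3,185.5)),(vf,(278.5,230.5),(206.5,197.5))):
    p,r=tri(a,b); l=loc(v,p); print(p.round(3),r.round(1),l.round(1),"r",np.hypot(75-l[1],l[2]-125).round(1),"ang",np.arctan2(l[2]-125,75-l[1]).round(3))
for a in(.9,1,1.1,1.2):
    print(a,[proj(n,blockpts(vl,clampt(a,r)))[0].round(1).tolist() for r in(108,158) for n in("top","scene")])
```

```text
cam pos [array([ 1.38038137, -0.69843023,  1.15735819]), array([0.43743682, 0.01740559, 1.64640524])]
[0.551 0.226 0.272] [ 0.4  0.3  0.6 -0.1] [ -0.7 -14.3 271.5] r 171.6 ang 1.024
[0.551 0.263 0.21 ] [-0.1 -0.1 -0.2  0. ] [  1.1  22.5 210.4] r 100.3 ang 1.019
[ 0.483 -0.037  0.203] [ 1.   0.7  1.3 -0.1] [ -1.5 209.5 203.2] r 155.6 ang 2.615
[ 0.485 -0.082  0.183] [ 0.3  0.2  0.4 -0. ] [ -1.4 165.1 182.7] r 107.0 ang 2.572
0.9 [[167.7, 209.9], [299.2, 154.5], [176.3, 208.1], [293.4, 148.9]]
1 [[164.4, 210.0], [301.0, 151.8], [171.3, 208.2], [296.2, 144.8]]
1.1 [[160.9, 210.1], [303.0, 149.2], [166.1, 208.3], [299.2, 140.9]]
1.2 [[157.3, 210.2], [305.0, 146.8], [160.7, 208.5], [302.2, 137.3]]
```

```bash
cat > plan.py <<'E'
from h import *
def cur():
    o=sensors.get_obs(); return np.array(o["ee_pos"]),R.from_euler('xyz',o["tcp_rot"],degrees=True),o
def Rax(x,z): # tool axes from x dir and z dir
    x=np.array(x,float);x/=np.linalg.norm(x);z=np.array(z,float);z-=x*(x@z);z/=np.linalg.norm(z)
    return R.from_matrix(np.c_[x,np.cross(z,x),z])
def delta(p0,R0,p1,R1):
    rv=np.degrees((R0.inv()*R1).as_rotvec()); return rv, R0.inv().apply(np.array(p1)-p0)*1000
d=np.load("pose.npz");vl,vf,vh,a=d['vl'],d['vf'],d['vh'],1.02
E
python3 - <<'E'
from plan import *
p,Rc,o=cur(); print(p,Rc.as_matrix().round(3))
xb=R.from_euler('z',vl[2]).apply([1,0,0])
for s in(1,-1):
    t=Rax([0,0,-1],s*xb); print(s,delta(p,Rc,p,t))
h=blockpts(vl,clampt(a,140))[0]; print(h)
# q1 turn
E
```

```text
[ 0.12093363 -0.53632096  0.23067867] [[-0.     0.976  0.22 ]
 [ 0.001  0.22  -0.976]
 [-1.    -0.    -0.001]]
1 (array([-8.06506874e+01, -5.59371102e-02, -4.48191489e-02]), array([0., 0., 0.]))
-1 (array([ 9.93492909e+01, -4.68637694e-02,  5.84889249e-02]), array([0., 0., 0.]))
[0.5510101  0.24178524 0.24429512]
```

```bash
cat >> plan.py <<'E'
def rows(p0,R0,p1,R1,n,op):
    """straight world line, uniform rotation; shift in pre-row frame"""
    rv=(R0.inv()*R1).as_rotvec()/n; st=(np.array(p1)-p0)/n; Rk=R0; out=[]
    for k in range(n):
        s=Rk.inv().apply(st)*1000; out.append([round(float(v),1)+0 for v in [*np.degrees(rv),*s]]+[op]); Rk=Rk*R.from_rotvec(rv)
    return out
def show(r): print("["+",\n".join(str(x) for x in r)+"]")
E
python3 - <<'E'
from plan import *
p,Rc,o=cur(); xb=R.from_euler('z',vl[2]).apply([1,0,0])
t=Rax([0,0,-1],xb); h=blockpts(vl,clampt(a,140))[0]
p1=np.array([p[0],p[1],.335])
r=rows(p,Rc,p1,Rc,2,50)+rows(p1,Rc,[h[0],h[1],.335],t,16,50); show(r)
E
```

```text
[[0.0, 0.0, 0.0, -52.2, 0.0, -0.1, 50],
[0.0, 0.0, 0.0, -52.2, 0.0, -0.1, 50],
[-5.0, 0.0, 0.0, 0.0, 36.9, -41.5, 50],
[-5.0, 0.0, 0.0, 0.0, 40.4, -38.1, 50],
[-5.0, 0.0, 0.0, 0.0, 43.6, -34.4, 50],
[-5.0, 0.0, 0.0, 0.0, 46.5, -30.5, 50],
[-5.0, 0.0, 0.0, 0.0, 49.0, -26.3, 50],
[-5.0, 0.0, 0.0, 0.0, 51.1, -21.9, 50],
[-5.0, 0.0, 0.0, 0.0, 52.8, -17.3, 50],
[-5.0, 0.0, 0.0, 0.0, 54.1, -12.6, 50],
[-5.0, 0.0, 0.0, 0.0, 55.0, -7.8, 50],
[-5.0, 0.0, 0.0, 0.0, 55.5, -2.9, 50],
[-5.0, 0.0, 0.0, 0.0, 55.5, 2.0, 50],
[-5.0, 0.0, 0.0, 0.0, 55.1, 6.9, 50],
[-5.0, 0.0, 0.0, 0.0, 54.3, 11.7, 50],
[-5.0, 0.0, 0.0, 0.0, 53.1, 16.4, 50],
[-5.0, 0.0, 0.0, 0.0, 51.4, 21.0, 50],
[-5.0, 0.0, 0.0, 0.0, 49.4, 25.4, 50]]
```

>>> {"name": "carry_out", "arguments": {
  "increments": [
    [0, 0, 0, -52, 0, 0, 50],
    [0, 0, 0, -52, 0, 0, 50],
    [-5, 0, 0, 0, 37, -41.5, 50],
    [-5, 0, 0, 0, 40.5, -38, 50],
    [-5, 0, 0, 0, 43.5, -34.5, 50],
    [-5, 0, 0, 0, 46.5, -30.5, 50],
    [-5, 0, 0, 0, 49, -26.5, 50],
    [-5, 0, 0, 0, 51, -22, 50],
    [-5, 0, 0, 0, 53, -17.5, 50],
    [-5, 0, 0, 0, 54, -12.5, 50],
    [-5, 0, 0, 0, 55, -8, 50],
    [-5, 0, 0, 0, 55.5, -3, 50]
  ]
}}

```text
time: 1.6
ee_pos: [0.3913, -0.0487, 0.3352]
tcp_rot: [-12.1, 90.0, -39.2]
wrist_force: [1.8, -1.6, 0.2]
opening: 0.0427
```

>>> {"name": "carry_out", "arguments": {
  "increments": [
    [-5, 0, 0, 0, 55.5, 2, 50],
    [-5, 0, 0, 0, 55, 7, 50],
    [-5, 0, 0, 0, 54.5, 11.5, 50],
    [-5, 0, 0, 0, 53, 16.5, 50],
    [-5, 0, 0, 0, 51.5, 21, 50],
    [-5, 0, 0, 0, 49.5, 25.5, 50],
    [0, 0, 0, 0, 0, 0, 50]
  ]
}}

```text
time: 2.48
ee_pos: [0.5561, 0.243, 0.3312]
tcp_rot: [-163.0, 89.7, -160.1]
wrist_force: [-0.6, 0.4, -0.5]
opening: 0.043
```

Run:
```python
from plan import *
p,Rc,o=cur(); xb=R.from_euler('z',vl[2]).apply([1,0,0])
t=Rax([0,0,-1],xb); h=blockpts(vl,clampt(a,140))[0]
print(o['time'],p,o['q'].round(1),o['wrist_force'],o['opening']); print(delta(p,Rc,[h[0],h[1],h[2]-.019],t))
for n in("scene","top"):
    im=vision.camera(n)[:,:,::-1]; cv2.imwrite(f"pics/{n}1.png",im)
im=np.hstack([cv2.resize(cv2.imread("pics/scene1.png")[90:210,240:360],None,fx=3.3,fy=3.3,interpolation=cv2.INTER_CUBIC),cv2.resize(cv2.imread("pics/top1.png")[160:280,110:230],None,fx=3.3,fy=3.3,interpolation=cv2.INTER_CUBIC)])
cv2.imwrite("pics/m1.png",im)
```

```text
2.475 [0.55608614 0.24305    0.33115393] [ 23.6  18.   36.7 109.1   0.  110.7] [-0.55010925  0.44923233 -0.48800524] 0.043003101319085094
(array([-0.41714093, -0.30612912,  0.0923771 ]), array([105.88619877,  -0.82986411,  -4.56920205]))
```

View pics/m1.png

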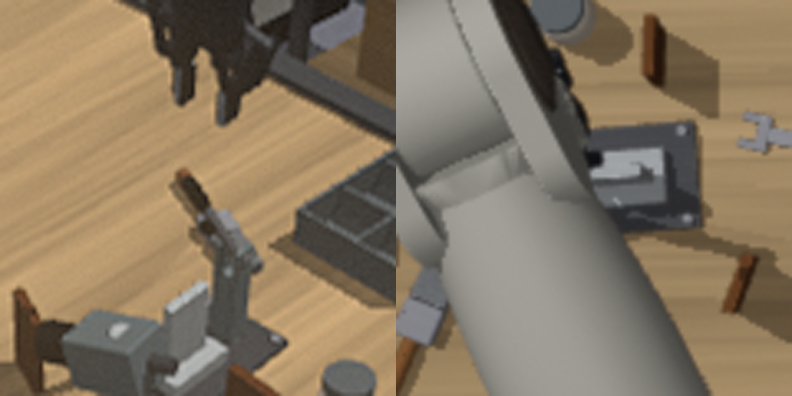

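>>> {"name": "carry_out", "arguments": {
  "increments": [
    [0, 0, 0, 15, 0, -4.5, 50],
    [0, 0, 0, 30, 0, 0, 50],
    [0, 0, 0, 30, 0, 0, 50],
    [0, 0, 0, 25, 0, 0, 50],
    [0, 0, 0, 6, 0, 0, 50],
    [0, 0, 0, 0, 0, 0, 50]
  ],
  "squeeze": 20
}}

```text
time: 3.32
ee_pos: [0.5501, 0.239, 0.2305]
tcp_rot: [19.0, 89.9, 21.6]
wrist_force: [-0.2, 0.1, -0.1]
opening: 0.0429
```

Run:
```python
from plan import *
p,Rc,o=cur()
print(o['time'],p,o['wrist_force'],o['opening'])
im=vision.camera("scene")[:,:,::-1]; cv2.imwrite(f"pics/scene2.png",im)
cv2.imwrite("pics/m2.png",cv2.resize(im[90:210,250:370],None,fx=5,fy=5,interpolation=cv2.INTER_CUBIC))
```

```text
3.325 [0.55010608 0.23904122 0.23047534] [-0.213404    0.14353182 -0.06760554] 0.04286722932843344
```

View pics/m2.png

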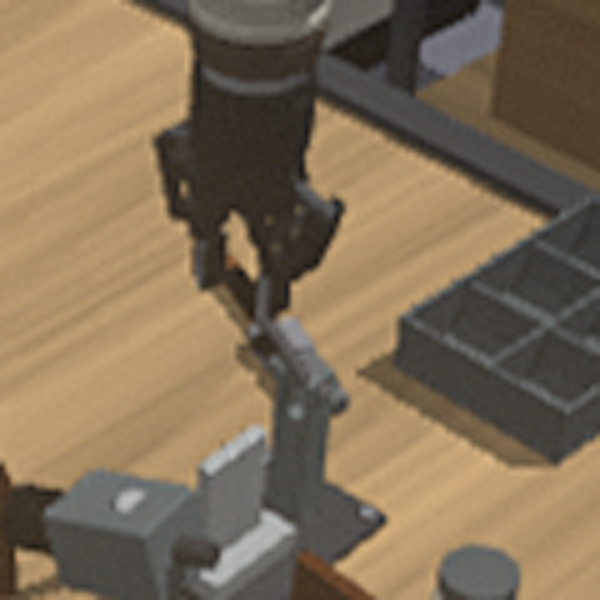

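>>> {"name": "carry_out", "arguments": {
  "increments": [
    [0, 0, 0, 3, 0, 0, 10],
    [0, 0, 0, 0, 0, 0, 10],
    [0, 0, 0, 0, 0, 0, 10],
    [0, 0, 0, 0, 0, 0, 10]
  ],
  "squeeze": 20
}}

```text
time: 3.88
ee_pos: [0.551, 0.2397, 0.2269]
tcp_rot: [4.5, 89.9, 7.2]
wrist_force: [5.3, -0.6, 2.9]
opening: 0.0154
```

Run:
```python
from plan import *
p,Rc,o=cur(); xb=R.from_euler('z',vl[2]).apply([1,0,0])
t=Rax([0,0,-1],xb)
print(o['time'],p,o['wrist_force'],o['torque'],o['opening'])
h=blockpts(vl,[0,75,125])[0]
g=p+Rc.apply([-.019,0,0]); l=R.from_euler('z',-vl[2]).apply(g-[vl[0],vl[1],0])*1000
print(l,"r",np.hypot(75-l[1],l[2]-125),"ang",np.arctan2(l[2]-125,75-l[1]))
r=np.hypot(75-l[1],l[2]-125)/1000; a0=np.arctan2(l[2]-125,75-l[1])
# arc rows
P=[np.array([vl[0],vl[1],0])+R.from_euler('z',vl[2]).apply([0,.075-r*np.cos(b),.125+r*np.sin(b)-.019]) for b in np.linspace(a0,0,15)]
for b,c in zip(P[:-1],P[1:]): print((Rc.inv().apply(c-b)*1000).round(1))
```

```text
3.875 [0.55102557 0.23972183 0.22685753] [ 5.32481154 -0.57744359  2.91199635] [-0.15179084 -0.85681181  0.08852436] 0.015362241287527775
[-1.41277263e-01 -3.34418495e-01  2.45857492e+02] r 142.41421291628612 ang 1.0133969176949993
[ 5.8 -8.5  0.1]
[ 6.4 -8.1  0.1]
[ 6.9 -7.6  0.1]
[ 7.5 -7.1  0.1]
[ 8.  -6.5  0.1]
[ 8.4 -5.9  0.1]
[ 8.8 -5.3  0. ]
[ 9.2 -4.7  0. ]
[ 9.5 -4.   0. ]
[ 9.8 -3.3  0. ]
[10.  -2.6  0. ]
[10.1 -1.9  0. ]
[10.2 -1.1 -0. ]
[10.3 -0.4 -0. ]
```

>>> {"name": "carry_out", "arguments": {
  "increments": [
    [0, 0, 0, 6, -8.5, 0, 10],
    [0, 0, 0, 6.5, -8, 0, 10],
    [0, 0, 0, 7, -7.5, 0, 10],
    [0, 0, 0, 7.5, -7, 0, 10],
    [0, 0, 0, 8, -6.5, 0, 10],
    [0, 0, 0, 8.5, -6, 0, 10]
  ]
}}

```text
time: 4.62
ee_pos: [0.5537, 0.1963, 0.1835]
tcp_rot: [14.6, 89.8, 17.3]
wrist_force: [8.5, 1.0, 2.4]
opening: 0.0156
```

```bash
cat > arc.py <<'E'
from plan import *
p,Rc,o=cur()
print(o['time'],p,o['wrist_force'],o['torque'],o['opening'])
g=p+Rc.apply([-.019,0,0]); l=R.from_euler('z',-vl[2]).apply(g-[vl[0],vl[1],0])*1000
print(l,"r",np.hypot(75-l[1],l[2]-125),"ang",np.arctan2(l[2]-125,75-l[1]))
E
python3 arc.py
```

```text
4.625 [0.55373774 0.19631694 0.18347655] [8.49581034 0.98153467 2.41348333] [ 0.42697848 -1.52593801  0.18018334] 0.015571220861065235
[-9.14589252e-03 -4.38382166e+01  2.02476418e+02] r 141.86302222825785 ang 0.5777438969717554
```

>>> {"name": "carry_out", "arguments": {
  "increments": [
    [0, 0, 0, 9, -5.5, 0.3, 10],
    [0, 0, 0, 9, -4.5, 0.3, 10],
    [0, 0, 0, 9.5, -4, 0.3, 10],
    [0, 0, 0, 10, -3.5, 0.3, 10],
    [0, 0, 0, 10, -2.5, 0.3, 10],
    [0, 0, 0, 10, -2, 0, 10],
    [0, 0, 0, 10, -1, 0, 10]
  ]
}}

```text
time: 5.5
ee_pos: [0.5552, 0.1733, 0.1148]
tcp_rot: [9.3, 90.0, 12.0]
wrist_force: [6.6, -0.0, 2.0]
opening: 0.0153
```

```bash
python3 arc.py
```

```text
5.5 [0.55523697 0.17327684 0.11480243] [ 6.60131832 -0.02892176  1.98752247] [ 0.20449411 -1.09879313  0.12090061] 0.01534236204170398
[  0.19311177 -66.91158636 133.80242499] r 142.1843206176838 ang 0.06194816328163223
```

>>> {"name": "carry_out", "arguments": {
  "increments": [
    [0, 0, 0, 4, 0, 0, 10],
    [0, 0, 0, 3, 0, 0, 10],
    [0, 0, 0, 1.5, 0, 0, 10],
    [0, 0, 0, 0, 0, 0, 10]
  ]
}}

```text
time: 6.0
ee_pos: [0.5552, 0.173, 0.1063]
tcp_rot: [-55.0, 90.0, -52.3]
wrist_force: [7.0, -2.6, -0.1]
opening: 0.0152
```

```bash
python3 arc.py
```

```text
6.0 [0.55522287 0.17303897 0.10627165] [ 6.95792948 -2.61431519 -0.0975336 ] [-0.16319556 -1.23393206  0.08242795] 0.015234393503689578
[  0.17079558 -67.13540971 125.27164445] r 142.13566928872874 ang 0.001911164322818009
```

>>> {"name": "carry_out", "arguments": {
  "increments": [
    [0, 0, 0, 1, 0, 0, 10],
    [0, 0, 0, 1, 0, 0, 10],
    [0, 0, 0, 0, 0, 0, 10]
  ]
}}

```text
time: 6.38
ee_pos: [0.5552, 0.173, 0.1044]
tcp_rot: [-48.8, 90.0, -46.1]
wrist_force: [6.0, -1.7, 0.6]
opening: 0.0152
```

```bash
python3 arc.py
```

```text
6.375 [0.55522319 0.17304173 0.10439603] [ 5.98342319 -1.65428649  0.58758797] [-0.19703076 -1.20998849  0.10707489] 0.015207178749656037
[  0.16995187 -67.13331407 123.39602587] r 142.14236420650934 ang -0.011284518762237008
```

>>> {"name": "carry_out", "arguments": {
  "increments": [
    [0, 0, 0, 1, 0, 0, 10],
    [0, 0, 0, 1, 0, 0, 10],
    [0, 0, 0, 0, 0, 0, 10]
  ]
}}

```text
time: 6.75
ee_pos: [0.5553, 0.1731, 0.1035]
tcp_rot: [-9.0, 89.9, -6.3]
wrist_force: [3.5, -2.1, 7.6]
opening: 0.0153
```

```bash
python3 arc.py
python3 - <<'E'
from h import *
im=vision.camera("scene")[:,:,::-1]; cv2.imwrite(f"pics/scene3.png",im)
cv2.imwrite("pics/m3.png",cv2.resize(im[120:230,240:350],None,fx=5,fy=5,interpolation=cv2.INTER_CUBIC))
E
```

```text
6.75 [0.55531187 0.1731054  0.10345861] [ 3.46342588 -2.05744394  7.64573288] [-0.28403604 -0.59648349  0.1823494 ] 0.015305622347603062
[  0.24429336 -67.08061313 122.45859487] r 142.10334044898795 ang -0.017885157470748595
```

View pics/m3.png

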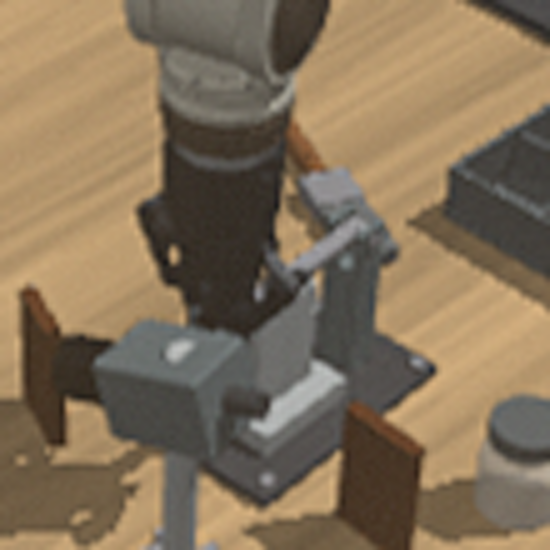

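>>> {"name": "carry_out", "arguments": {
  "increments": [
    [0, 0, 0, 1, 0, 0, 10],
    [0, 0, 0, 1, 0, 0, 10],
    [0, 0, 0, 0, 0, 0, 10]
  ]
}}

```text
time: 7.18
ee_pos: [0.5554, 0.1732, 0.1029]
tcp_rot: [3.8, 89.8, 6.5]
wrist_force: [0.2, -2.8, 17.5]
opening: 0.0155
```

```bash
python3 arc.py
```

```text
7.175 [0.55542444 0.17321059 0.10286052] [ 0.21100847 -2.82303372 17.47812973] [-0.5357959  -0.00386937  0.10213059] 0.015458094318826705
[  0.33801852 -66.98955245 121.86045389] r 142.02425762311506 ang -0.022107504111780238
```

>>> {"name": "carry_out", "arguments": {
  "increments": [
    [0, 0, 0, -2, 0, 0, 50],
    [0, 0, 0, 0, 0, 0, 50],
    [0, 0, 0, 0, 0, 0, 50],
    [0, 0, 0, 0, 0, 0, 50],
    [0, 0, 0, -20, 0, 0, 50],
    [0, 0, 0, -50, 0, 0, 50],
    [0, 0, 0, -50, 0, 0, 50],
    [0, 0, 0, -50, 0, 0, 50],
    [0, 0, 0, -50, 0, 0, 50],
    [0, 0, 0, 0, 0, 0, 50]
  ]
}}

```text
time: 8.43
ee_pos: [0.5557, 0.1736, 0.3269]
tcp_rot: [15.0, 89.6, 17.7]
wrist_force: [0.7, -0.0, -0.6]
opening: 0.0427
```

Run:
```python
from plan import *
p,Rc,o=cur(); print(o['time'],p,o['opening'],o['wrist_force'])
xb=R.from_euler('z',vf[2]).apply([1,0,0]); t=Rax([0,0,-1],xb)
g=blockpts(vf,[0,0,0])[0]; show(rows(p,Rc,[g[0],g[1],.30],t,8,50))
im=vision.camera("scene")[:,:,::-1]; cv2.imwrite(f"pics/scene4.png",im)
from ov import *
Y=(0,255,255)
ov("pics/scene4.png","scene",[(clampsegs(vl,0.0),(0,255,0))],240,120,110,110,5,"pics/m4.png")
```

```text
8.425 [0.55570277 0.17361389 0.32693991] 0.042680934372499854 [ 0.67119294 -0.0216726  -0.57825589]
[[0.1, 0.0, 0.0, 3.2, -52.1, -10.4, 50],
[0.1, 0.0, 0.0, 3.2, -52.1, -10.3, 50],
[0.1, 0.0, 0.0, 3.3, -52.1, -10.2, 50],
[0.1, 0.0, 0.0, 3.3, -52.1, -10.2, 50],
[0.1, 0.0, 0.0, 3.3, -52.2, -10.1, 50],
[0.1, 0.0, 0.0, 3.3, -52.2, -10.1, 50],
[0.1, 0.0, 0.0, 3.3, -52.2, -10.0, 50],
[0.1, 0.0, 0.0, 3.3, -52.2, -9.9, 50]]
```

View pics/m4.png

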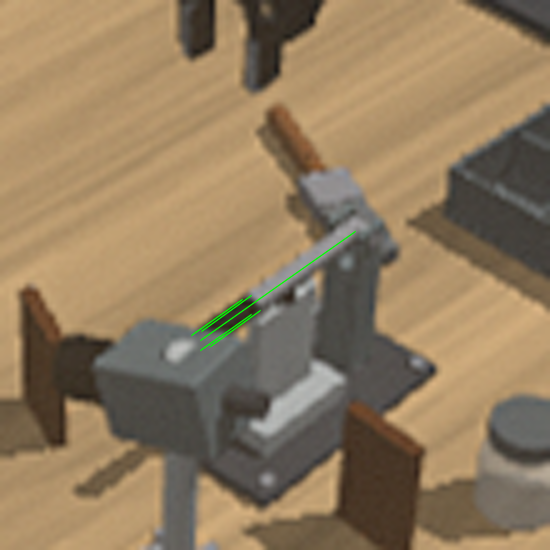

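>>> {"name": "carry_out", "arguments": {
  "increments": [
    [0.1, 0, 0, 3, -52, -10.4, 40],
    [0.1, 0, 0, 3, -52, -10.3, 40],
    [0.1, 0, 0, 3, -52, -10.2, 40],
    [0.1, 0, 0, 3, -52, -10.2, 40],
    [0.1, 0, 0, 3, -52, -10.1, 40],
    [0.1, 0, 0, 3, -52, -10.1, 40],
    [0.1, 0, 0, 3, -52, -10, 40],
    [0.1, 0, 0, 3, -52, -9.9, 40],
    [0, 0, 0, 0, 0, 0, 40]
  ]
}}

```text
time: 9.6
ee_pos: [0.4897, -0.2484, 0.2962]
tcp_rot: [158.0, 89.8, 159.6]
wrist_force: [0.2, -0.3, 0.5]
opening: 0.0344
```

Run:
```python
from plan import *
p,Rc,o=cur(); print(o['time'],p,o['opening'],o['wrist_force'],o['q'].round(1))
xb=R.from_euler('z',vf[2]).apply([1,0,0]); t=Rax([0,0,-1],xb)
g=blockpts(vf,[0,0,0])[0]; print(delta(p,Rc,[g[0],g[1],.074],t))
print(proj("scene",p))
im=vision.camera("scene")[:,:,::-1]; cv2.imwrite(f"pics/scene5.png",im)
cv2.imwrite("pics/m5.png",cv2.resize(im[150:290,110:250],None,fx=4,fy=4,interpolation=cv2.INTER_CUBIC))
```

```text
9.6 [ 0.48966276 -0.24842069  0.2962324 ] 0.034430305803703064 [ 0.19644041 -0.31614701  0.47889058] [-26.9   7.1  19.8 102.8  -0.   61.4]
(array([-0.52957107, -0.19282429, -0.07909051]), array([222.22282397,   1.34297373,   3.81936569]))
[[155.68223874 195.438765  ]]
```

View pics/m5.png

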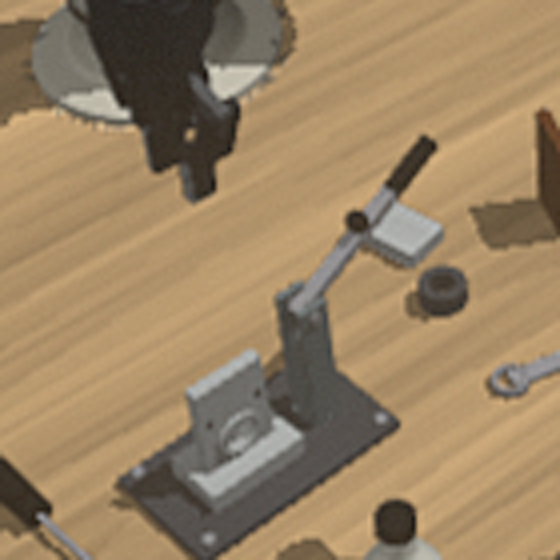

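>>> {"name": "carry_out", "arguments": {
  "increments": [
    [-0.5, 0, 0, 20, 1.3, 4, 40],
    [0, 0, 0, 40, 0, 0, 40],
    [0, 0, 0, 40, 0, 0, 40],
    [0, 0, 0, 30, 0, 0, 40],
    [0, 0, 0, 25, 0, 0, 40],
    [0, 0, 0, 20, 0, 0, 40],
    [0, 0, 0, 20, 0, 0, 40],
    [0, 0, 0, 15, 0, 0, 40],
    [0, 0, 0, 10, 0, 0, 40],
    [0, 0, 0, 0, 0, 0, 40]
  ]
}}

```text
time: 10.9
ee_pos: [0.4946, -0.2438, 0.0782]
tcp_rot: [149.1, 89.9, 151.6]
wrist_force: [-0.1, 0.1, 0.3]
opening: 0.0344
```

Run:
```python
from plan import *
p,Rc,o=cur(); print(o['time'],p,o['opening'],o['wrist_force'],o['q'].round(1))
xb=R.from_euler('z',vf[2]).apply([1,0,0]); t=Rax([0,0,-1],xb)
g=blockpts(vf,[0,0,0])[0]; print(delta(p,Rc,[g[0],g[1],.074],t))
im=vision.camera("scene")[:,:,::-1]; cv2.imwrite(f"pics/scene6.png",im)
cv2.imwrite("pics/m6.png",cv2.resize(im[190:290,110:210],None,fx=6,fy=6,interpolation=cv2.INTER_CUBIC))
```

```text
10.9 [ 0.49463081 -0.24375393  0.07818773] 0.03436289073204791 [-0.10045999  0.05022822  0.32354151] [-26.2   5.   -6.8  78.2   0.   61.3]
(array([ 0.23849724, -0.05238279, -0.03116889]), array([ 4.18806029, -2.84913491, -2.06585356]))
```

View pics/m6.png

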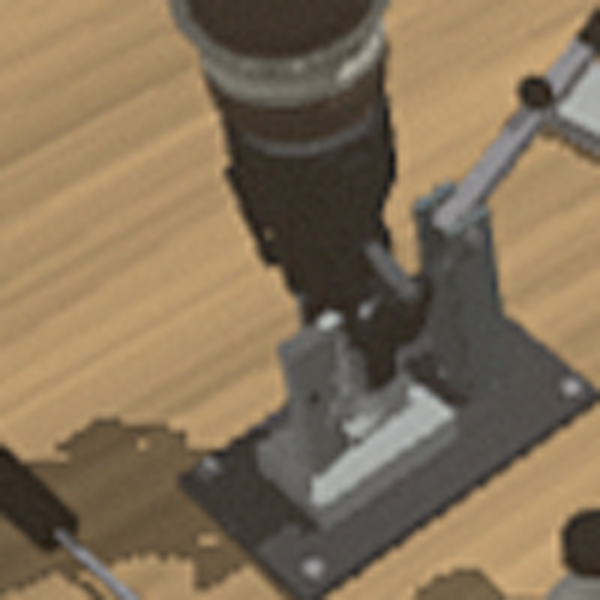

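>>> {"name": "carry_out", "arguments": {
  "increments": [
    [0.2, 0, 0, 3, -2.8, -2, 40],
    [0, 0, 0, 0, 0, 0, 40],
    [0, 0, 0, 0, 0, 0, 5],
    [0, 0, 0, 0, 0, 0, 5],
    [0, 0, 0, 0, 0, 0, 5],
    [0, 0, 0, 0, 0, 0, 5]
  ],
  "squeeze": 40
}}

```text
time: 11.7
ee_pos: [0.4931, -0.2472, 0.0761]
tcp_rot: [-42.3, 90.0, -40.1]
wrist_force: [-1.1, -0.4, 1.5]
opening: 0.0116
```

Run:
```python
from plan import *
p,Rc,o=cur(); print(o['time'],p,o['opening'],o['wrist_force'],o['torque'])
xb=R.from_euler('z',vf[2]).apply([1,0,0]); t=Rax([0,0,-1],xb)
g=blockpts(vf,[0,0,0])[0]; print(delta(p,Rc,[g[0],g[1],.074],t))
```

```text
11.7 [ 0.49311074 -0.24722383  0.07606001] 0.011562673094621768 [-1.05839545 -0.39478068  1.52225473] [-0.14202974  0.09327481 -0.04268888]
(array([0.01429159, 0.02159773, 0.01967271]), array([ 2.05966646,  0.55456836, -0.4067316 ]))
```

>>> {"name": "carry_out", "arguments": {
  "increments": [
    [0, 0, 0, -5, 0, 0, 5],
    [0, 0, 0, -10, 0, 0, 5],
    [0, 0, 0, -20, 0, 0, 5],
    [0, 0, 0, -30, 0, 0, 5],
    [0, 0, 0, -40, 0, 0, 5],
    [0, 0, 0, -40, 0, 0, 5],
    [0, 0, 0, -40, 0, 0, 5],
    [0, 0, 0, -40, 0, 0, 5],
    [0, 0, 0, -30, 0, 0, 5],
    [0, 0, 0, -10, 0, 0, 5],
    [0, 0, 0, 0, 0, 0, 5]
  ]
}}

```text
time: 13.08
ee_pos: [0.4932, -0.2472, 0.3407]
tcp_rot: [-25.3, 90.0, -23.1]
wrist_force: [0.1, 0.4, -1.1]
opening: 0.0117
```

Run:
```python
from plan import *
p,Rc,o=cur(); print(o['time'],p,o['opening'],o['wrist_force'],o['q'].round(1))
Rh=R.from_euler('z',vh[2])*R.from_euler('y',-0.3); M=Rh.as_matrix()
Rt=Rax(-M[:,2],M[:,0]); f=headpts(vh,[-235,0,0])[0]; pt=f-Rt.apply([.026,0,.010])
print("target",pt,Rt.as_euler('xyz',degrees=True),f); print(delta(p,Rc,pt,Rt))
up=pt+[0,0,.04]
show(rows(p,Rc,up,Rt,8,5))
im=vision.camera("scene")[:,:,::-1]; cv2.imwrite(f"pics/scene7.png",im)
cv2.imwrite("pics/m7.png",cv2.resize(im[100:290,90:280],None,fx=3,fy=3,interpolation=cv2.INTER_CUBIC))
```

```text
13.075 [ 0.49320565 -0.24718658  0.34072447] 0.011747777923124876 [ 0.07249831  0.39763925 -1.05010716] [-26.6   9.6  27.7 108.1   0.   61.2]
target [ 0.48939088 -0.11124287  0.2974363 ] [7.95138670e-16 7.28112661e+01 9.72142812e+00] [ 0.50638025 -0.10833228  0.27555275]
(array([ -7.45462365, -17.1468103 ,   1.13638475]), array([ 43.26860636, 135.99609384,   1.41418009]))
[[-0.9, -2.1, 0.1, 0.4, 17.0, 0.2, 5],
[-0.9, -2.1, 0.1, 0.5, 17.0, 0.4, 5],
[-0.9, -2.1, 0.1, 0.5, 17.0, 0.7, 5],
[-0.9, -2.1, 0.1, 0.6, 17.0, 1.0, 5],
[-0.9, -2.1, 0.1, 0.7, 16.9, 1.2, 5],
[-0.9, -2.1, 0.1, 0.8, 16.9, 1.5, 5],
[-0.9, -2.1, 0.1, 0.9, 16.9, 1.7, 5],
[-0.9, -2.1, 0.1, 1.0, 16.9, 1.9, 5]]
```

View pics/m7.png

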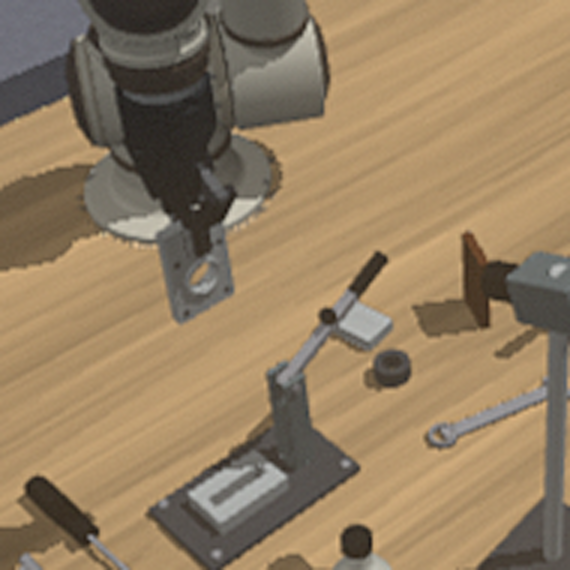

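>>> {"name": "carry_out", "arguments": {
  "increments": [
    [-0.9, -2.1, 0.1, 0.4, 17, 0.2, 5],
    [-0.9, -2.1, 0.1, 0.5, 17, 0.4, 5],
    [-0.9, -2.1, 0.1, 0.5, 17, 0.7, 5],
    [-0.9, -2.1, 0.1, 0.6, 17, 1, 5],
    [-0.9, -2.1, 0.1, 0.7, 17, 1.2, 5],
    [-0.9, -2.1, 0.1, 0.8, 17, 1.5, 5],
    [-0.9, -2.1, 0.1, 0.9, 17, 1.7, 5],
    [-0.9, -2.1, 0.1, 1, 17, 1.9, 5],
    [0, 0, 0, 0, 0, 0, 5]
  ]
}}

```text
time: 14.25
ee_pos: [0.4886, -0.11, 0.336]
tcp_rot: [-0.8, 73.3, 8.7]
wrist_force: [0.7, -0.1, -1.5]
opening: 0.0117
```

```bash
cat > fin.py <<'E'
from plan import *
from ov import *
import sys
tag=sys.argv[1]
p,Rc,o=cur(); print(o['time'],p,o['opening'],o['wrist_force'],o['q'].round(1))
Rh=R.from_euler('z',vh[2])*R.from_euler('y',-0.3); M=Rh.as_matrix()
Rt=Rax(-M[:,2],M[:,0]); f=headpts(vh,[-235,0,0])[0]; pt=f-Rt.apply([.026,0,.010])
print([x.round(2) for x in delta(p,Rc,pt,Rt)])
def pl(v,P): # plate pts -> world through the tool
    P=np.atleast_2d(P)/1000.; return p+Rc.apply(np.c_[.066-P[:,2],P[:,1],P[:,0]])
th=np.linspace(0,2*np.pi,25); circ=lambda r,x:[pl(None,[x,r*np.cos(t),40+r*np.sin(t)])[0] for t in th]
segs=[(boxw(pl,None,[-6,-30,0],[6,30,100]),(0,0,255)),(list(zip(circ(19,10)[:-1],circ(19,10)[1:])),(0,255,0)),(boxw(headpts,vh,[0,-23,-23],[65,23,23]),(0,255,255)),([(headpts(vh,[-235,0,0])[0],headpts(vh,[-35,0,0])[0])],(255,0,255))]
for n,b in(("scene",(160,120,150,110,5)),("top",(235,105,100,140,4))):
    im=np.ascontiguousarray(vision.camera(n)[:,:,::-1]); cv2.imwrite(f"pics/{n}_{tag}.png",im); ov(im,n,segs,*b,f"pics/o{n}_{tag}.png"); ov(im,n,[],*b,f"pics/r{n}_{tag}.png")
E
python3 fin.py a
```

```text
14.25 [ 0.4886289  -0.1100113   0.33595578] 0.01170667235371565 [ 0.71998312 -0.14027393 -1.47405234] [-16.7 -13.8   2.5  91.1   7.1  64.7]
[array([-0.17, -0.44,  0.3 ]), array([ 37.05,  -1.18, -10.58])]
```

View pics/oscene_a.png

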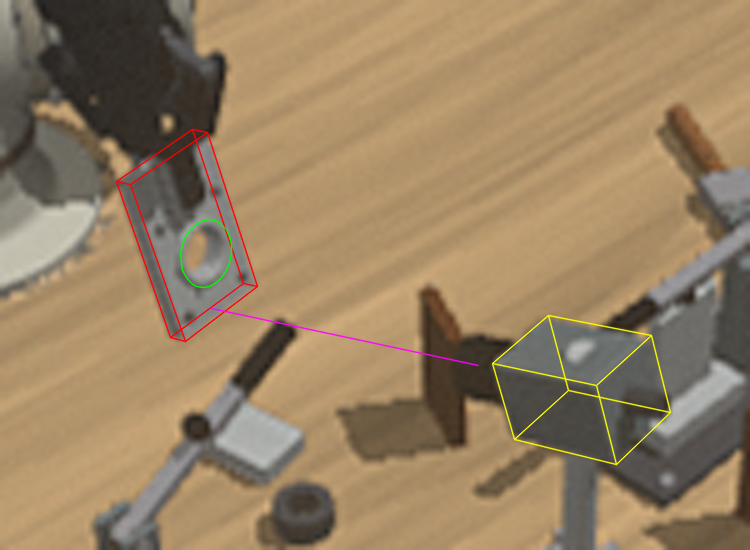

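View pics/otop_a.png

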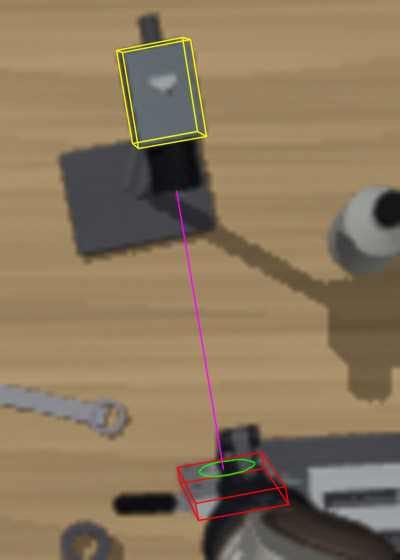

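>>> {"name": "carry_out", "arguments": {
  "increments": [
    [-0.2, -0.4, 0.3, 9, -0.3, -2.6, 5],
    [0, 0, 0, 12, -0.4, -3.4, 5],
    [0, 0, 0, 10, -0.3, -2.8, 5],
    [0, 0, 0, 6, -0.2, -1.8, 5],
    [0, 0, 0, 0, 0, 0, 5],
    [0, 0, 0, 0, 0, 0, 5]
  ]
}}

```text
time: 15.1
ee_pos: [0.4905, -0.1118, 0.299]
tcp_rot: [-0.2, 72.8, 9.6]
wrist_force: [-0.2, -0.7, -1.5]
opening: 0.0115
```

```bash
python3 fin.py b
```

```text
15.1 [ 0.49052417 -0.11184645  0.29901742] 0.011495835210581637 [-0.16864146 -0.69469795 -1.45200189] [-17.2 -15.4  -3.2  86.8   7.7  64.2]
[array([-0.  ,  0.05,  0.05]), array([ 1.21,  0.79, -1.44])]
```

View pics/oscene_b.png

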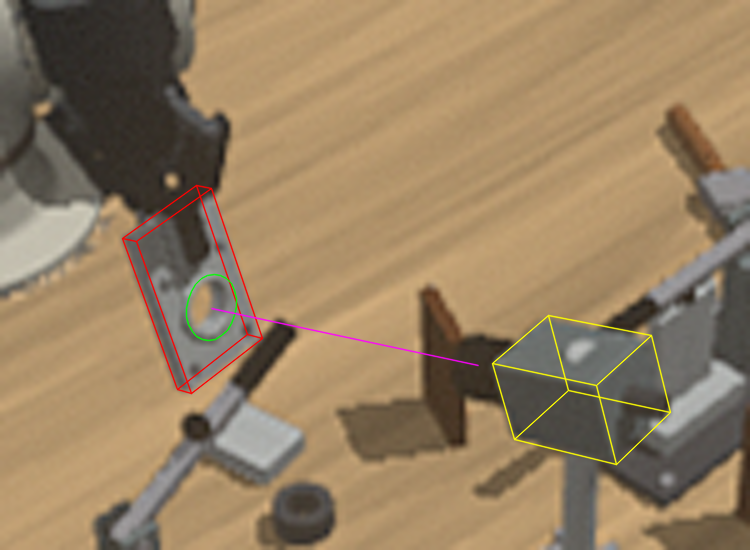

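View pics/rscene_b.png

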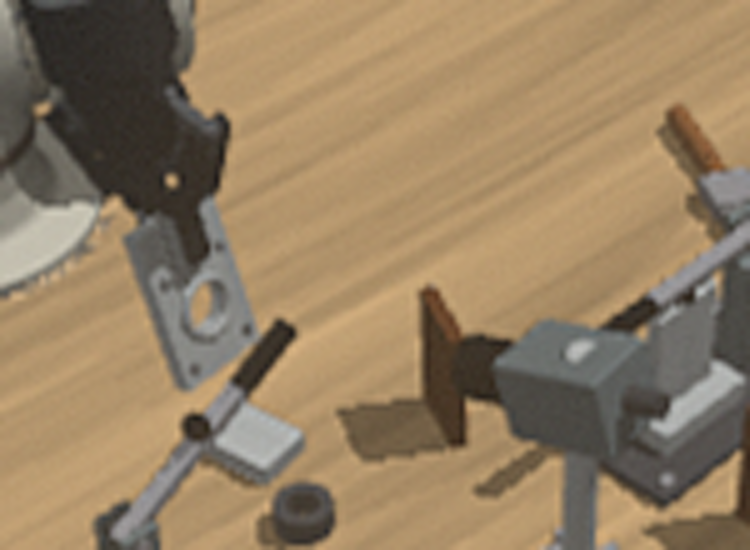

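View pics/rtop_b.png

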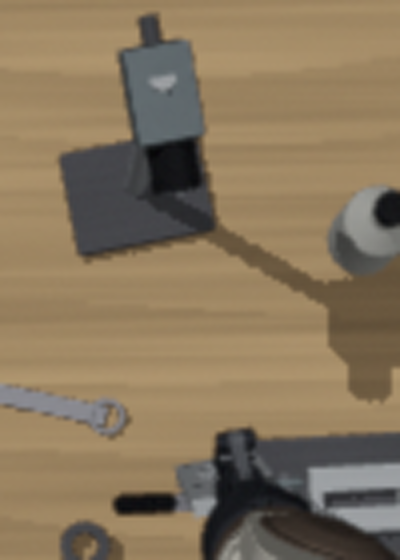

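>>> {"name": "carry_out", "arguments": {
  "increments": [
    [0, 0, 0, 1, 0.3, -0.7, 5],
    [0, 0, 0, 0, 0, 0, 5],
    [0, 0, 0, 0, 0, 0, 5],
    [0, 0, 0, 0, 0, 0, 5]
  ]
}}

```text
time: 15.7
ee_pos: [0.49, -0.1116, 0.2975]
tcp_rot: [-0.1, 72.8, 9.6]
wrist_force: [0.0, -0.1, -1.4]
opening: 0.0114
```

```bash
python3 fin.py c
python3 - <<'E'
import cv2,numpy as np
a=cv2.imread("pics/scene_c.png");cv2.imwrite("pics/fs.png",cv2.resize(a,(800,600)))
E
```

```text
15.7 [ 0.49002732 -0.11162158  0.29745875] 0.011377711807350364 [ 0.0217125  -0.07407749 -1.37456995] [-17.2 -15.5  -3.4  86.6   7.7  64.2]
[array([-0.01,  0.02,  0.04]), array([-0.15,  0.48, -0.54])]
```

View pics/fs.png

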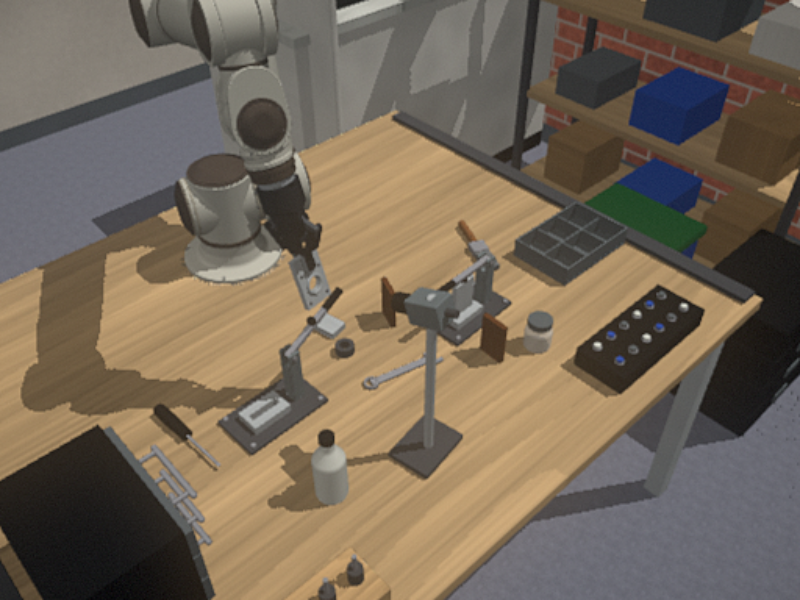

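The final picture shows the loaded clamp level on the blank near (470,280). The plate hangs tilted in the gripper at (312,280), and the finished block at (270,410) is empty. That block's clamp is still open, and none of the other things on the bed have moved. The arm is still, so I'm handing in.

```bash
python3 -c "
from workcell import job_done
print(job_done())"
```

```text
the job is handed in; nothing more can be done
None
```

The job is done and handed in at about 16 s of the 59 s allowed. I gripped the loaded block's clamp handle and swung it down onto the blank. Then I lifted the finished plate out of the other block and am holding it up to the inspection camera.

**Clamp:** it went down until it pressed against its stop with about 17 N. A picture taken after I let go matched the level position.

**Plate:** my last reading put the bore within about 1 mm of the focus and square to the lens within 0.1°, both judged against my fitted camera pose. The wrist force was about 1.4 N, roughly the plate's weight. The last scene picture shows the plate touching nothing but the gripper. The finished block's clamp is still open and the other things on the bed have not moved.

**Where the checks disagreed:** the two camera views differ by up to about 1 pixel, or 2–3 mm. The scene view puts the plate about half a pixel to a pixel from where the arm's own readings put it. The camera housing also looked slightly smaller than the stated 46 mm. The true bore position could therefore be off by 2–3 mm, and the plate's facing direction by perhaps 1°.

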